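Ready the damp box for a casting

ROBOT

A 7-joint arm with a two-finger parallel gripper is mounted at the origin on the work surface. World frame = base frame: x ahead of the robot, y to its left, z up, the work surface at z = 0. Lengths are in m, angles in rad, forces in N, time in s.
With the tool pointing down it reaches from about 0.35 to 0.9 m from the base axis. Payload 8.1 kg.
Tool frame: the origin (TCP) lies at the centre of the arm's flange, where the gripper is bolted on; the fingertips stand 178 mm ahead of it and the grasp point (between the pads) lies 159 mm ahead of it; z points along the fingers, y is the direction in which the jaws open and shut (so a half turn about z gives the same grasp; the last joint's range is limited). The gripper opens to 92 mm and grips with 3 to 60 N. Pads are 19 mm wide; open, the fingers measure 130 mm over their backs; the gripper's body (75 mm by 190 mm) begins 47 mm behind the grasp point.
Start: joints at [1.234, 0.434, 0.025, 1.573, -0.012, 1.134, -0.075], TCP at [0.145, -0.608, 0.405] pointing down, gripper open.
Joint ranges: [-2.62, 2.62], [-0.44, 2.09], [-1.27, 1.32], [0.08, 2.57], [-1.32, 4.46], [0.12, 2], [-2.74, 2.74]. Speed limits (rad/s): [2.22, 2.22, 3.01, 3.01, 3.14, 3.14, 3.14].

INTERFACE

Orientations are given as a rotation vector (axis times angle).
In Python, from cell import arm gives the robot as it stands. The module is installed in compiled form; this text tells all that it offers.
- The arm moves only by the tool move_arm, never from a script. Its argument "steps" is a list of rows, each a list of 4 numbers: the shift along the tool's x, y, z in mm, then the turn about the tool's z in rad. In form: [[x, y, z, twist], ...]. A call has 1 to 20 rows; each row is the pose to reach, as a shift and turn from the pose commanded when the call began, along the tool's axes at that moment; what a row does not reach only later rows make up. A row lasts 1/8 s, in which the tool goes at most 62.5 mm and 10.7 degrees, less where a joint would pass 70% of its speed; a pose out of reach is approached as far as the arm can. A call with a gripper value outside its range is refused whole. "grip" is the finger opening in mm, from 0 to 91.8, set as the call begins (left out, the last holds). The fingers move at their own pace and stop on an object; "grip_force" is the grip in N (left out, the last holds). Time passes only in rows, so rows that repeat a pose let the fingers close. It gives the time, the measured TCP pose, the force and the opening at its end, in the units of the state.
- arm.observe(): the state, without advancing time (a new reading comes with each control period).
- arm.get_image(name): name is "scene" or "side" or "wrist"; returns the picture (400x640x3 uint8, red, green, blue); there is no depth.
- arm.camera_info(name): a dict with "mtx" (3x3 intrinsics, pixels), "pose" (4x4, takes a point from camera to world coordinates); the wrist camera has in their place "T_tool_cam" (4x4, takes a point from camera to tool coordinates, whose origin is the TCP and whose axes are the flange's). Camera axes: x right, y down, z forward; pixel columns grow to the right and rows downward; lengths in m; the calibration is good to about 2 mm. The wrist camera is an equidistant fisheye: a pixel r from the principal point sees the ray r / f radians off the axis. A picture is of the moment at which its call begins: read the wrist's pose just before it. camera_info takes no time and is no camera call.
- arm.sign_off(): hands the job in, once; it reports no verdict.
The state is a dict: "clock": time; "joints": joint angles; "dq": joint speeds; "joint_efforts": joint torques, N m; "position": TCP position; "ee_rot": TCP orientation; "force": force on the tool from outside, world axes, zero at the start; "ft_torque": the same for the moment, N m; "width": opening from 0.0 (shut) to 1.0 (fully open).
Only numpy, scipy, OpenCV 4.12 (cv2) and the standard library are available. Lean on these libraries where they do the work, as an engineer would, in place of code of your own. Each camera call takes 0.05 s, during which the arm holds its last target.

TASK

First slide the round plaster mould across the bench, without lifting or tipping it, until it stands wholly inside the masking-tape square, while the damp box is still shut. Then raise the lid of the damp box (it has a bar handle at the front) and finish holding it open at 60 degrees, to within about 5 degrees, so that the casting can be put in; do not let go of it, because the lid falls shut by itself, and never swing it as far as upright. Leave the jug, the block mould, the clay cup and the brush where they are.

Things in the scene. Friction and masses are not known exactly. Their poses are not given: they have to be found in the camera images.
- mould_center (a point): round off-white plaster mould, an upright cylinder 110 mm in diameter and 80 mm high, about 0.65 kg, loose on the bench, with an open cavity in its top (mouth 74 mm across, lined with a clay casting); too wide to grasp across. The point is its centre, half-way up (40 mm above the bench).
- tape_center (a point): square outline of cream masking tape stuck flat on the bench (no thickness to speak of); inner edge 146 mm long, strips 14 mm wide. The point is the centre of the square on the bench; x and y axes run along the sides. It and the damp box may swap sides of the bench.
- lid_bar (a point): middle of the damp box lid's handle: a round steel bar 12 mm in diameter and 100 mm long between two arms, parallel to the lid's front edge and 50 mm out from the box's front face, in the plane of the lid, about 94 mm above the bench when shut; nothing under it. The axes turn with the lid: y along the bar; when shut, x points level from the bar to the hinge and z up. The bar is 220 mm from the hinge line.
- lid_hinge (a point): point on the lid's hinge line, on the box's rim away from the robot, midway along it, 94 mm above the bench; same axes as lid_bar. The damp box is a grey plastic tub fixed to the bench, 170 mm from front to hinge, 160 mm wide and 90 mm high, with an 8 mm lid of about 0.35 kg.
- lid (a joint): opening angle of the lid in rad: 0 shut, 1.047 at 60 degrees, 1.57 upright; opening lifts the bar edge up and away from the robot about the hinge line. No spring or stay and hardly any friction: the lid falls shut when let go.
- jug: bystander: white plastic jug, 100 mm across, 125 mm high, with a side handle; origin at the centre of its underside.
- block_mould: bystander: small rectangular two-part plaster mould, 90 x 75 x 69 mm; origin at the centre of its underside.
- cup: bystander: clay cup, 76 mm across, 80 mm high; origin at the centre of its underside.
- brush: bystander: brush lying on the bench; origin near its middle, underneath; handle towards its -x.

How it is judged:
By the outcome, as a careful person would: the job done as asked, in the order asked, and still so for the second after the job is handed in, while the arm keeps its last pose, push and grip.
It also fails if it takes over 62 s, if anything falls off the work surface, if the arm or the gripper's body presses on something with over 40 N, if the wrist force passes 120 N, or if a joint passes its speed limit or range.

## Working session

There is one attempt and no reset: what is moved stays moved. The work goes in short steps, Python scripts to look and compute and a tool call to move; the robot and the scene stay as the last step left them, time stands still between calls to the robot, and variables do not carry over. Pictures are saved under pics/ and viewed, and the job is handed in when it is done.

Besides the shell and the picture viewer there is one more tool, called after "Emit:" by a JSON object that holds its "api" and its "payload", one argument or row to a line. move_arm: Moves the arm, as the interface text tells. Its arguments: {"type":"object","properties":{"steps":{"type":"array"},"grip":{"type":"number"},"grip_force":{"type":"number"}},"required":["steps"]}

```bash
mkdir -p pics
python3 - <<'E'
from cell import arm
import cv2,json
import numpy as np
np.set_printoptions(precision=4,suppress=True)
print(arm.observe())
for n in ["scene","side","wrist"]:
    print(n,arm.camera_info(n))
    cv2.imwrite(f"pics/{n}0.png",arm.get_image(n)[:,:,::-1])
E
```

```text
{'clock': 0.0, 'joints': array([ 1.2344,  0.4352,  0.0249,  1.5742, -0.0116,  1.134 , -0.0751]), 'dq': array([ 0.0007,  0.0007, -0.002 , -0.    ,  0.0003,  0.0002,  0.0003]), 'joint_efforts': array([ -0.0006, -66.7842,   0.9847, -31.4447,  -0.0605,   0.0427,
         0.0002]), 'position': array([ 0.1447, -0.6077,  0.4039]), 'ee_rot': array([-3.1186, -0.3661,  0.0005]), 'force': array([-0.0137, -0.0843, -0.8844]), 'ft_torque': array([ 0.0457, -0.013 , -0.0834]), 'width': 1.0009669568892985}
scene {'mtx': array([[416.1033,   0.    , 320.8377],
       [  0.    , 416.1033, 200.7939],
       [  0.    ,   0.    ,   1.    ]]), 'pose': array([[-0.3399,  0.7588, -0.5557,  1.3085],
       [ 0.9405,  0.2758, -0.1987,  0.2533],
       [ 0.0024, -0.5901, -0.8073,  1.1628],
       [ 0.    ,  0.    ,  0.    ,  1.    ]])}
side {'mtx': array([[517.8988,   0.    , 326.9435],
       [  0.    , 517.8988, 203.9765],
       [  0.    ,   0.    ,   1.    ]]), 'pose': array([[-0.7986, -0.4572,  0.3914, -0.0177],
       [-0.6018,  0.598 , -0.5293,  0.8301],
       [ 0.008 , -0.6582, -0.7528,  1.257 ],
       [ 0.    ,  0.    ,  0.    ,  1.    ]])}
wrist {'mtx': array([[309.7069,   0.    , 320.7282],
       [  0.    , 309.7069, 200.0237],
       [  0.    ,   0.    ,   1.    ]]), 'T_tool_cam': array([[ 0.0003, -0.9694, -0.2453,  0.0653],
       [ 1.    ,  0.0003, -0.    , -0.0009],
       [ 0.0001, -0.2453,  0.9694,  0.0196],
       [ 0.    ,  0.    ,  0.    ,  1.    ]])}
```

View pics/scene0.png

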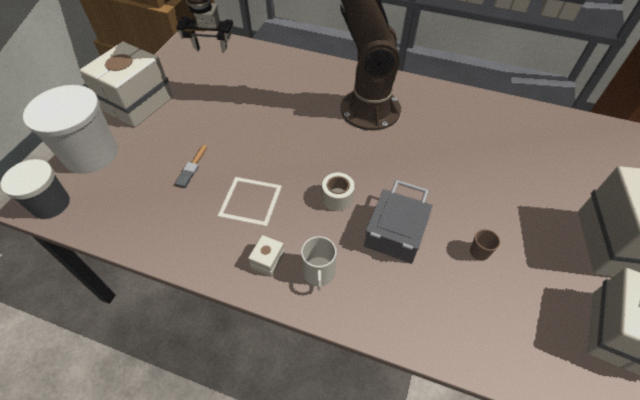

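View pics/side0.png

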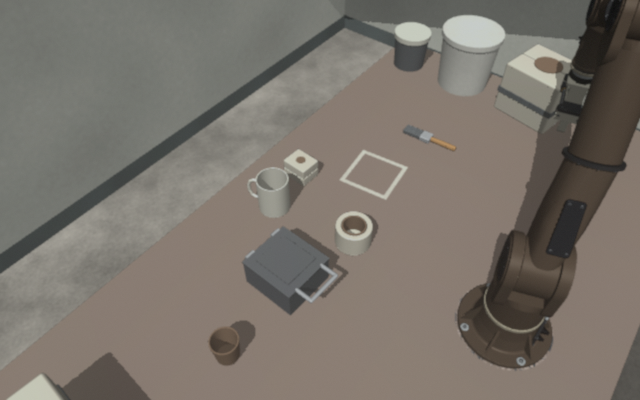

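View pics/wrist0.png

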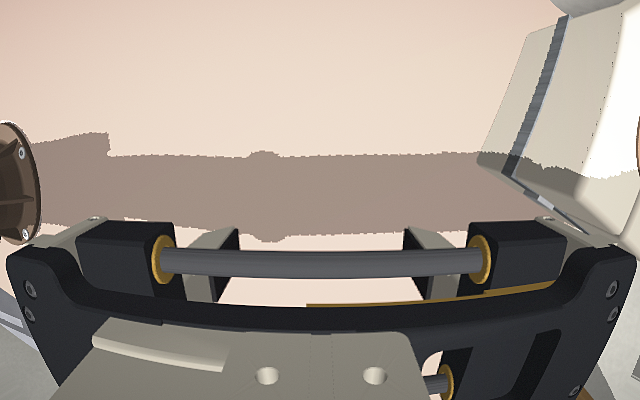

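The scene view shows the mould at about (338,192), tape (250,200), box (400,222) with the bar at (410,187), jug (318,262), block (266,255), cup (484,244) and brush (190,167). The side view shows the mould at (353,233), tape (374,174) and bar (320,285). Next I'll zoom in and measure.

```bash
cat > h.py <<'E'
import numpy as np,cv2
from cell import arm
np.set_printoptions(precision=4,suppress=True)
def ray(n,uv):
    i=arm.camera_info(n);K=i['mtx'];P=i['pose']
    d=P[:3,:3]@np.array([(uv[0]-K[0,2])/K[0,0],(uv[1]-K[1,2])/K[1,1],1.]);return P[:3,3],d
def onz(n,uv,z):
    o,d=ray(n,uv);return o+d*(z-o[2])/d[2]
def proj(n,p):
    i=arm.camera_info(n);c=np.linalg.inv(i['pose'])@np.append(p,1);return (i['mtx']@(c[:3]/c[2]))[:2]
def tri(a,b):
    (o1,d1),(o2,d2)=ray('scene',a),ray('side',b)
    A=np.stack([d1,-d2],1);s=np.linalg.lstsq(A,o2-o1,rcond=None)[0]
    p,q=o1+s[0]*d1,o2+s[1]*d2;return (p+q)/2,np.linalg.norm(p-q)
E
python3 - <<'E'
import cv2
a=cv2.imread('pics/scene0.png')[150:290,210:450];cv2.imwrite('pics/s_c.png',cv2.resize(a,None,fx=3.3,fy=3.3,interpolation=cv2.INTER_CUBIC))
a=cv2.imread('pics/side0.png')[140:320,230:420];cv2.imwrite('pics/d_c.png',cv2.resize(a,None,fx=3.3,fy=3.3,interpolation=cv2.INTER_CUBIC))
E
```

```text
(no output)
```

View pics/s_c.png

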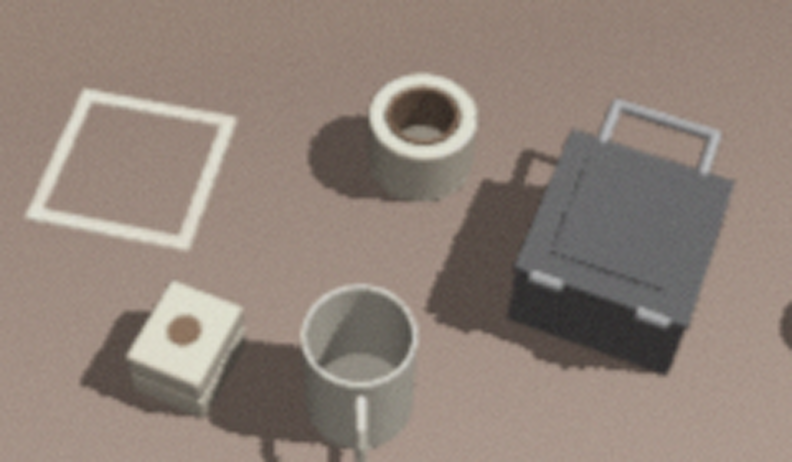

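View pics/d_c.png

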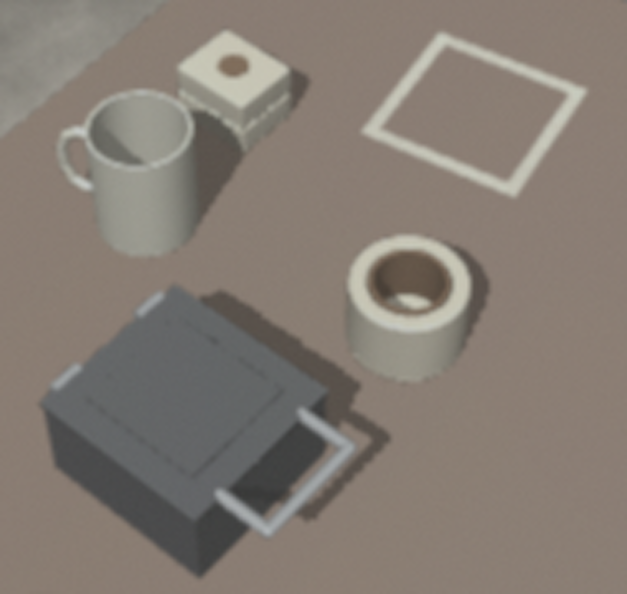

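Run:
```python
from h import *
def f(n,p): 
    o=(210,150) if n=='scene' else (230,140)
    return np.array([(p[0]+.5)/3.3-.5+o[0],(p[1]+.5)/3.3-.5+o[1]])
S=lambda *p:f('scene',p); D=lambda *p:f('side',p)
for n in['scene','side']:
    im=cv2.imread(f'pics/{n}0.png');hsv=cv2.cvtColor(im,cv2.COLOR_BGR2HSV)
    m=((hsv[...,2]>165)&(hsv[...,1]<60)).astype(np.uint8)
    cs,_=cv2.findContours(m,cv2.RETR_EXTERNAL,cv2.CHAIN_APPROX_NONE)
    for c in cs:
        x,y,w,h=cv2.boundingRect(c)
        if cv2.contourArea(c)<150 or not(200<x<460 and 140<y<300):continue
        e=cv2.fitEllipse(c);q=cv2.boxPoints(cv2.minAreaRect(c))
        print(n,(x,y,w,h),cv2.contourArea(c),'ell',np.array(e[0]),e[1],onz(n,e[0],.08)[:2], onz(n,e[0],0)[:2])
T={'scene':[(83,88),(237,117),(188,250),(26,217)],'side':[(440,31),(589,90),(515,197),(361,131)]}
for n in T:
    p=np.array([onz(n,f(n,q),0)[:2] for q in T[n]]);print(n,p.tolist(),p.mean(0),np.linalg.norm(p-np.roll(p,1,0),axis=1))
print('mould',onz('scene',S(423,116),.08),onz('side',D(409,284),.08))
for a,b in[((618,104),(352,446)),((720,132),(267,532))]:
    print('bar',onz('scene',S(*a),.094),onz('side',D(*b),.094),tri(S(*a),D(*b)))
# lid top corners z~.098 : front y+, front y-, back y-, back y+
for a,b in[((572,130),(328,390)),((735,182),(198,518)),((690,326),(42,402)),((515,267),(175,287))]:
    print('lid',onz('scene',S(*a),.098),onz('side',D(*b),.098))
```

```text
scene (214, 235, 426, 165) 30728.0 ell [465.977  320.9669] (139.33119201660156, 417.4533386230469) [0.8041 0.4849] [0.7668 0.502 ]
scene (300, 235, 37, 32) 855.5 ell [318.5296 250.8366] (30.68287467956543, 35.601600646972656) [0.7383 0.0428] [0.6961 0.0272]
scene (249, 235, 35, 32) 621.0 ell [265.8783 250.3052] (26.298458099365234, 32.716270446777344) [ 0.7898 -0.1045] [ 0.7515 -0.131 ]
scene (217, 177, 65, 50) 2090.0 ell [250.061  201.1531] (47.499237060546875, 61.2671012878418) [ 0.6424 -0.2269] [ 0.5932 -0.2624]
scene (322, 172, 33, 26) 634.5 ell [338.1058 184.6966] (25.01714324951172, 32.39010238647461) [0.4814 0.0181] [0.4203 0.0008]
side (336, 211, 36, 30) 803.0 ell [353.4906 225.6827] (28.85710906982422, 35.51054382324219) [0.4822 0.0226] [ 0.5162 -0.0323]
side (340, 150, 68, 50) 1823.5 ell [373.7713 174.0377] (41.7488899230957, 61.12839126586914) [ 0.552  -0.1891] [ 0.5907 -0.2584]
side (284, 149, 33, 24) 387.5 ell [300.2691 160.5683] (18.978708267211914, 28.184906005859375) [ 0.7762 -0.0947] [ 0.8302 -0.1575]
scene [[0.5113098401001157, -0.3624380289458275], [0.4909677613990
[... 181 characters left out ...]
87332066, -0.338878901976828], [0.5156436159170066, -0.35910428388440063], [0.49596204276432926, -0.18586045175438304], [0.6697339071509325, -0.1663991598189578]] [ 0.5929 -0.2626] [0.1737 0.1757 0.1744 0.1749]
mould [0.4822 0.0174 0.08  ] [0.4819 0.0225 0.08  ]
bar [0.4118 0.1988 0.094 ] [0.4162 0.1974 0.094 ] (array([0.4149, 0.1991, 0.0975]), np.float64(0.0004057138160598312))
bar [0.412  0.3016 0.094 ] [0.4218 0.3013 0.094 ] (array([0.4188, 0.3027, 0.1009]), np.float64(0.0033347245344560504))
lid [0.4626 0.1643 0.098 ] [0.463  0.1674 0.098 ]
lid [0.4703 0.3268 0.098 ] [0.4707 0.3259 0.098 ]
lid [0.6402 0.3192 0.098 ] [0.6423 0.3192 0.098 ]
lid [0.6339 0.156  0.098 ] [0.6337 0.1608 0.098 ]
```

Measurements agree between the views. The mould is at about (0.482, 0.020), the tape at (0.590, -0.263), the bar at (0.416, 0.249) and the hinge at (0.637, 0.239). The tape's outer side comes out at 174 mm and the box at about 171 mm, matching the given sizes. I'll cradle-push the mould with the fingers part open, 70 mm apart.

```bash
cat >> h.py <<'E'
from scipy.spatial.transform import Rotation as Ro
def go(p=None,xang=None):
    s=arm.observe();R=Ro.from_rotvec(s['ee_rot']).as_matrix()
    a=np.degrees(np.arctan2(R[1,0],R[0,0]))
    print('pos',s['position'],'xang',a,'force',s['force'],'w',s['width'],'t',s['clock'],'q',s['joints'])
    if p is not None: print('tool shift mm',1000*R.T@(np.array(p)-s['position']))
    if xang is not None: print('twist',np.radians((a-xang+180)%360-180))
E
python3 - <<'E'
from h import *
M=np.array([.482,.020]);T=np.array([.590,-.263]);d=(T-M)/np.linalg.norm(T-M)
print(d,np.linalg.norm(T-M),np.degrees(np.arctan2(-d[1],-d[0])))
h=M-.062*d;print(h)
go([*h,.36],np.degrees(np.arctan2(-d[1],-d[0])))
E
```

```text
[ 0.3565 -0.9343] 0.3029075766632456 110.88812677641874
[0.4599 0.0779]
pos [ 0.1447 -0.6078  0.4041] xang 13.394273162094544 force [-0.36    0.162  -0.4385] w 1.0005893760741593 t 0.15 q [ 1.2344  0.4351  0.025   1.5739 -0.0116  1.134  -0.0751]
tool shift mm [ 465.4322 -594.0347   44.8066]
twist -1.7015887460273311
```

Emit:
{"api": "move_arm", "payload": {
  "steps": [
    [33,-42,0,-0.12],
    [66,-85,0,-0.24],
    [100,-127,0,-0.36],
    [133,-170,0,-0.49],
    [166,-212,0,-0.61],
    [200,-255,0,-0.73],
    [233,-297,0,-0.85],
    [266,-339,0,-0.97],
    [299,-382,0,-1.09],
    [332,-424,10,-1.22],
    [366,-467,20,-1.34],
    [399,-509,30,-1.46],
    [432,-552,40,-1.58],
    [465,-594,45,-1.7],
    [465,-594,45,-1.7],
    [465,-594,45,-1.7]
  ],
  "grip": 70
}}

```text
clock: 2.15
position: [0.4593, 0.0771, 0.3593]
ee_rot: [-1.784, -2.585, 0.002]
force: [-0.9, 0.6, -0.0]
width: 0.762
```

Run:
```python
from h import *
go([.4599,.0779,.208],110.9)
cv2.imwrite('pics/w1.png',arm.get_image('wrist')[:,:,::-1])
```

```text
pos [0.4593 0.0771 0.3593] xang 110.76024839419487 force [-0.945   0.6497 -0.0028] w 0.7620588267510735 t 2.15 q [ 0.3042  0.3142 -0.7192  1.9628  0.2521  0.9557 -0.1757]
tool shift mm [  0.5753   1.1014 151.3207]
twist -0.0024391256562490034
```

View pics/w1.png

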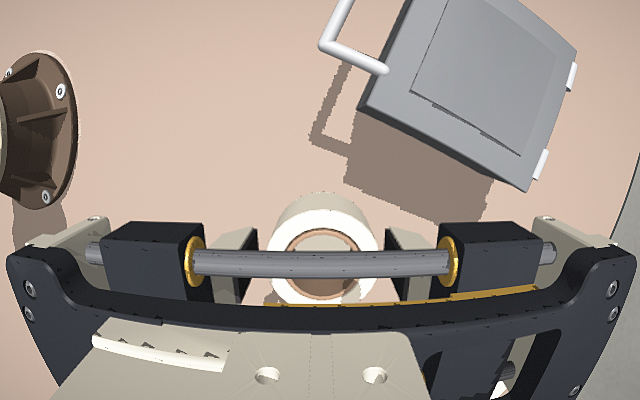

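The wrist view shows the mould centred (column ~323) between the fingers (gap 250–390), with the box lid clear to the upper right. Next I descend behind the mould.

Emit:
{"api": "move_arm", "payload": {
  "steps": [
    [0,1,40,0],
    [0,1,80,0],
    [0,1,110,0],
    [0,1,130,0],
    [0,1,142,0],
    [0,1,149,0],
    [0,1,149,0],
    [0,1,149,0]
  ]
}}

```text
clock: 3.2
position: [0.4608, 0.0779, 0.2113]
ee_rot: [1.784, 2.585, 0.001]
force: [-0.6, -0.8, 0.5]
width: 0.76
```

Run:
```python
from h import *
go([.590-.3565*.052,-.263+.9343*.052,.210],110.9)
for n in['scene','side']: cv2.imwrite(f'pics/{n}2.png',cv2.resize(arm.get_image(n)[130:290,200:440,::-1],None,fx=3,fy=3))
```

```text
pos [0.4608 0.0779 0.2113] xang 110.78044122412433 force [-0.6239 -0.797   0.4597] w 0.7599765526157286 t 3.2 q [ 0.1593  0.5283 -0.5794  2.114   0.4881  0.6301 -0.3973]
tool shift mm [-312.5524   -0.2073    1.4356]
twist -0.0020866942886844852
```

View pics/scene2.png

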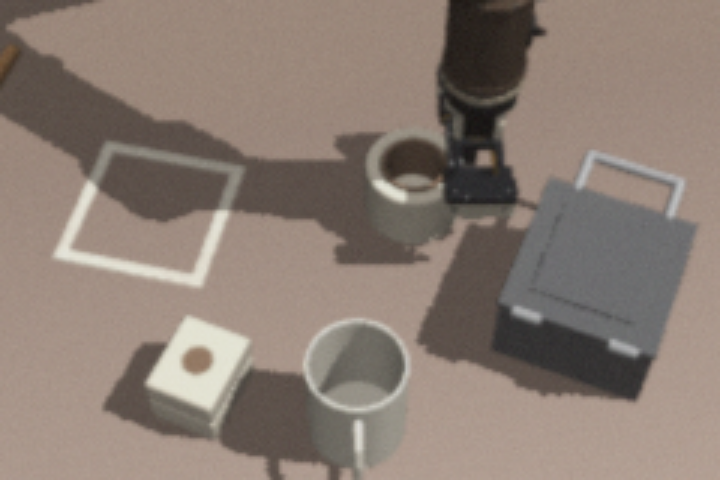

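View pics/side2.png

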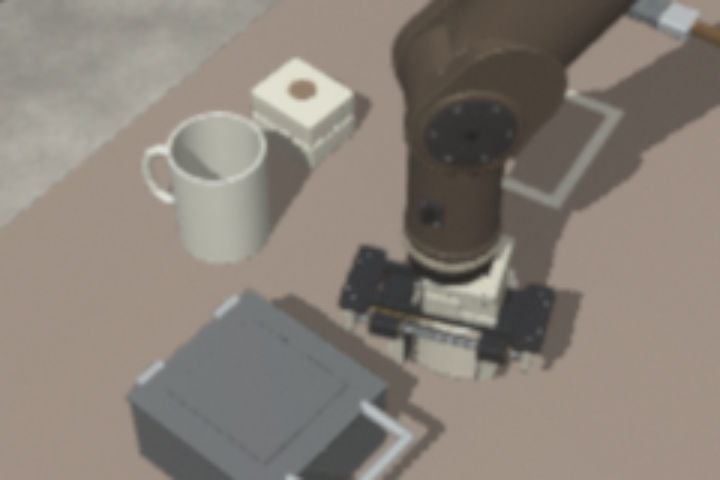

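The gripper is behind the mould and clear of the box. I'll push along tool -x, stopping short of the full 312 mm to check.

Emit:
{"api": "move_arm", "payload": {
  "steps": [
    [-5,0,0,0],
    [-10,0,0,0],
    [-15,0,0,0],
    [-22,0,0,0],
    [-32,0,0,0],
    [-45,0,0,0],
    [-60,0,0,0],
    [-76,0,0,0],
    [-93,0,0,0],
    [-110,0,0,0],
    [-127,0,0,0],
    [-144,0,0,0],
    [-161,0,0,0],
    [-178,0,0,0],
    [-194,0,0,0],
    [-208,0,0,0],
    [-220,0,0,0],
    [-230,0,0,0],
    [-237,0,0,0],
    [-240,0,0,0]
  ]
}}

```text
clock: 5.8
position: [0.5454, -0.1452, 0.2107]
ee_rot: [-1.781, -2.585, -0.002]
force: [-4.0, 9.0, 5.0]
width: 0.762
```

Run:
```python
from h import *
go([.590-.3565*.052,-.263+.9343*.052,.210],110.9)
for n in['scene','side']: cv2.imwrite(f'pics/{n}3.png',cv2.resize(arm.get_image(n)[130:290,200:440,::-1],None,fx=3,fy=3))
cv2.imwrite('pics/w3.png',arm.get_image('wrist')[:,:,::-1])
```

```text
pos [ 0.5454 -0.1452  0.2107] xang 110.85954509502379 force [-4.0406  8.9855  4.993 ] w 0.7618236768479608 t 5.8 q [ 0.5677  0.6446 -0.5735  1.8785  0.4878  0.7627  0.0885]
tool shift mm [-73.9519  -0.3195   0.5061]
twist -0.0007060712904166432
```

View pics/scene3.png

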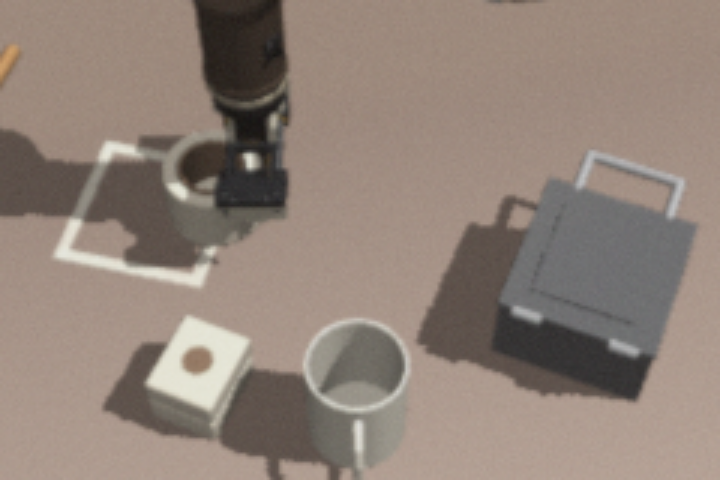

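View pics/w3.png

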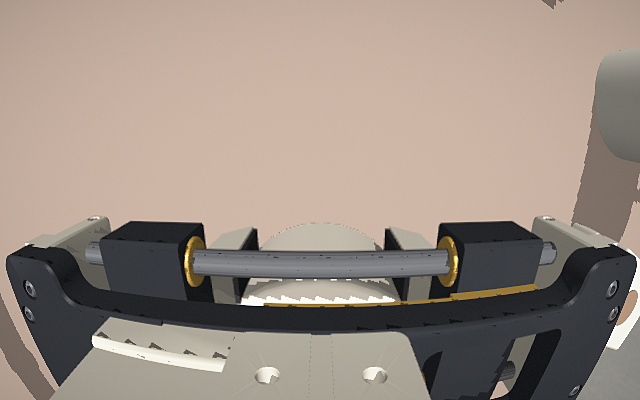

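Run:
```python
from h import *
cv2.imwrite('pics/side4.png',cv2.resize(arm.get_image('side')[120:250,300:440,::-1],None,fx=4,fy=4,interpolation=cv2.INTER_CUBIC))
cv2.imwrite('pics/scene4.png',cv2.resize(arm.get_image('scene')[150:240,200:320,::-1],None,fx=6,fy=6,interpolation=cv2.INTER_CUBIC))
```

```text
(no output)
```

View pics/side4.png

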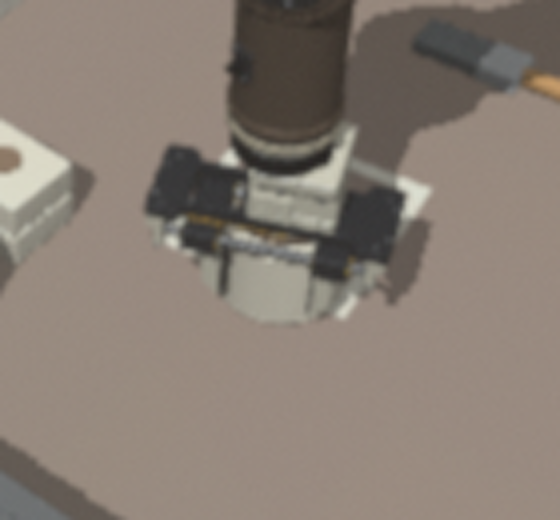

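View pics/scene4.png

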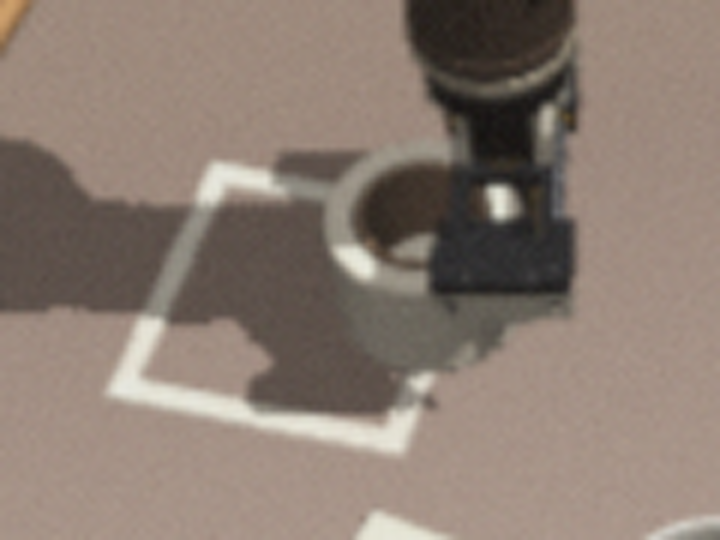

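The mould looks upright in both views, still half outside the square's right side. I'll back off a touch, lower 8 mm for a lower push point, then push the last 73 mm gently.

Emit:
{"api": "move_arm", "payload": {
  "steps": [
    [6,0,0,0],
    [6,0,4,0],
    [6,0,8,0],
    [3,0,8,0],
    [0,0,8,0],
    [-4,0,8,0],
    [-9,0,8,0],
    [-15,0,8,0],
    [-22,0,8,0],
    [-29,0,8,0],
    [-36,0,8,0],
    [-43,0,8,0],
    [-50,0,8,0],
    [-56,0,8,0],
    [-61,0,8,0],
    [-65,0,8,0],
    [-68,0,8,0],
    [-70,0,8,0],
    [-72,0,8,0],
    [-73,0,8,0]
  ]
}}

```text
clock: 8.55
position: [0.5717, -0.2148, 0.2027]
ee_rot: [1.784, 2.586, -0.0]
force: [-1.5, 3.3, -3.2]
width: 0.761
```

Run:
```python
from h import *
go()
```

```text
pos [ 0.5717 -0.2148  0.2027] xang 110.79459705256575 force [-1.531   3.3393 -3.1711] w 0.7610014138624099 t 8.55 q [ 0.6454  0.7093 -0.5602  1.7657  0.4974  0.8117  0.2065]
```

Emit:
{"api": "move_arm", "payload": {
  "steps": [
    [5,0,0,0],
    [15,0,0,0],
    [30,0,-15,0],
    [45,0,-40,0],
    [60,0,-80,0],
    [80,0,-120,0],
    [110,0,-140,0],
    [150,0,-150,0],
    [190,0,-150,0],
    [190,0,-150,0]
  ]
}}

```text
clock: 9.8
position: [0.5027, -0.033, 0.3543]
ee_rot: [1.775, 2.59, 0.001]
force: [0.2, -0.6, -0.7]
width: 0.765
```

Run:
```python
from h import *
go()
for n in['scene','side']:
    im=np.ascontiguousarray(arm.get_image(n)[:,:,::-1]);cv2.imwrite(f'pics/{n}5.png',im)
    x,y=(205,150) if n=='scene' else (310,125)
    cv2.imwrite(f'pics/{n}5c.png',cv2.resize(im[y:y+95,x:x+125],None,fx=6,fy=6,interpolation=cv2.INTER_CUBIC))
```

```text
pos [ 0.5027 -0.033   0.3543] xang 111.15051026733495 force [ 0.1772 -0.5984 -0.6759] w 0.7652602503855326 t 9.8 q [ 0.5186  0.3867 -0.7245  1.8861  0.3062  0.9801  0.0272]
```

View pics/scene5c.png

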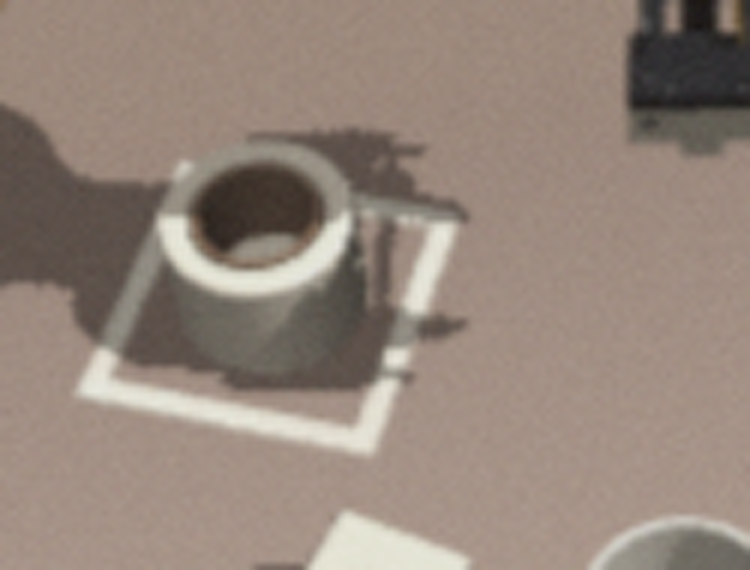

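View pics/side5c.png

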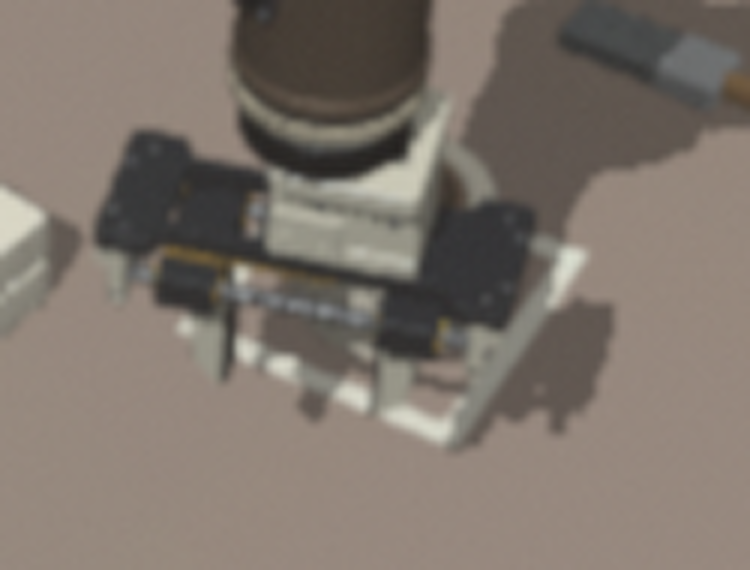

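Run:
```python
from h import *
c=onz('scene',((255.5)/6-.5+205,(219.5)/6-.5+150),.08);print(c)
ax=np.array([np.cos(-.117),np.sin(-.117)]) # tape x? side dir
v=np.array([-.0203,.174]);v/=np.linalg.norm(v);u=np.array([v[1],-v[0]])
for T in([.588,-.2644],[.5929,-.2626]):
    e=c[:2]-np.array(T);print('offset in tape axes',e@u,e@v)
# draw expected base circle for c and ideal
im=cv2.imread('pics/scene5.png')
go([.4168,.2485,.36],87.4)
```

```text
[ 0.5899 -0.2629  0.08  ]
offset in tape axes 0.0020096707995362916 0.0012380850795851864
offset in tape axes -0.003065903841199538 1.8026857073001254e-05
pos [ 0.5039 -0.0365  0.3536] xang 110.88204935369833 force [-0.3675 -0.3286 -0.4087] w 0.763554937727188 t 9.9 q [ 0.5213  0.3891 -0.7205  1.8839  0.3076  0.9803  0.0287]
tool shift mm [297.3119  20.231   -6.8413]
twist 0.40983907633784233
```

The mould centre measures (0.590, -0.263), within 3 mm of the square's centre against an 18 mm margin. Now the lid: I'll hover over the bar with a narrow opening of 36 mm.

Emit:
{"api": "move_arm", "payload": {
  "steps": [
    [20,2,0,0.03],
    [50,4,0,0.08],
    [85,6,0,0.13],
    [120,8,0,0.18],
    [155,11,0,0.23],
    [190,13,0,0.28],
    [225,15,0,0.33],
    [258,18,0,0.37],
    [282,20,0,0.4],
    [297,20,0,0.41],
    [297,20,0,0.41],
    [297,20,0,0.41]
  ],
  "grip": 36
}}

```text
clock: 11.4
position: [0.4181, 0.2466, 0.3526]
ee_rot: [2.274, 2.167, -0.001]
force: [-0.5, 0.1, -0.8]
width: 0.392
```

Run:
```python
from h import *
go([.4168,.2485,.253],87.4)
cv2.imwrite('pics/w6.png',arm.get_image('wrist')[:,:,::-1])
s=arm.get_image('scene')[:,:,::-1];cv2.imwrite('pics/scene6.png',cv2.resize(s[120:270,330:470],None,fx=4,fy=4))
```

```text
pos [0.4181 0.2466 0.3526] xang 87.2323397934311 force [-0.4539  0.0873 -0.8019] w 0.3919932746426342 t 11.4 q [-0.0793  0.3555 -0.7131  1.929   0.2827  0.9585 -0.9745]
tool shift mm [ 1.9021 -1.3851 99.6267]
twist -0.002926222629201322
```

View pics/w6.png

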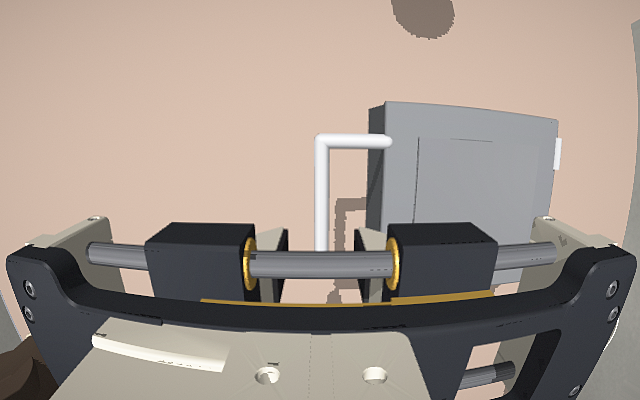

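View pics/scene6.png

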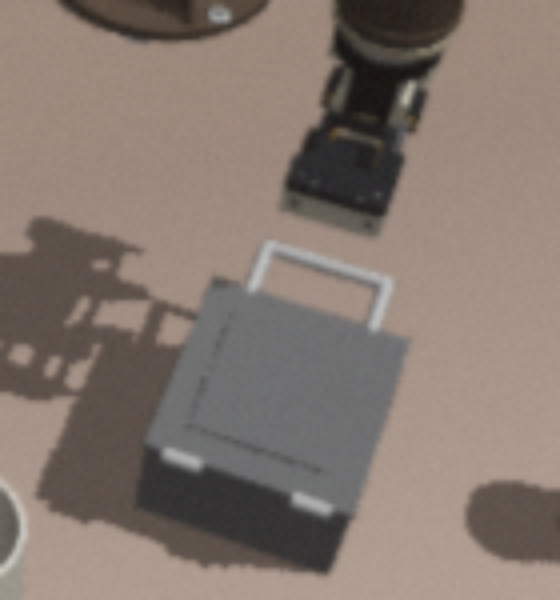

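The wrist view shows the bar (column ~322) centred between the fingers (287–355) and parallel to the pads. Now descend and close.

Emit:
{"api": "move_arm", "payload": {
  "steps": [
    [0,0,25,0],
    [1,-1,50,0],
    [2,-1,72,0],
    [2,-1,88,0],
    [2,-1,96,0],
    [2,-1,100,0],
    [2,-1,100,0]
  ]
}}

```text
clock: 12.38
position: [0.4166, 0.2497, 0.2529]
ee_rot: [2.273, 2.168, 0.0]
force: [-0.3, -0.8, 1.4]
width: 0.394
```

Emit:
{"api": "move_arm", "payload": {
  "steps": [
    [0,0,0,0],
    [0,0,0,0],
    [0,0,0,0],
    [0,0,0,0],
    [0,0,0,0],
    [0,0,0,0]
  ],
  "grip": 0,
  "grip_force": 20
}}

```text
clock: 13.12
position: [0.4181, 0.2496, 0.2532]
ee_rot: [2.273, 2.166, 0.005]
force: [6.2, -1.7, -1.7]
width: 0.126
```

Run:
```python
from h import *
go()
s=arm.observe();R=Ro.from_rotvec(s['ee_rot']).as_matrix()
p=s['position']+R[:,2]*.159;print('grasp',p,s['width']*91.8)
hin=np.array([.6366,.2386,.094]);print('len',np.linalg.norm((p-hin)))
y=-.045;f=np.array([-np.cos(y),-np.sin(y),0])  # hinge->bar
for t in range(0,61,3):
    a=np.radians(t);q=.22*(f*np.cos(a)+np.array([0,0,np.sin(a)]))-.22*f
    print(t,np.round(1000*R.T@q,1))
```

```text
pos [0.4181 0.2496 0.2532] xang 87.2289685529851 force [ 6.1605 -1.6869 -1.6768] w 0.1258349457622547 t 13.125 q [-0.1676  0.4896 -0.6329  2.0348  0.4254  0.7442 -1.1114]
grasp [0.4186 0.2497 0.0942] 11.551648020974982
len 0.21824731712568288
0 [0. 0. 0.]
3 [  0.    0.3 -11.5]
6 [  0.    1.3 -23. ]
9 [  0.    2.8 -34.4]
12 [  0.1   4.9 -45.7]
15 [  0.1   7.7 -56.9]
18 [  0.1  11.  -68. ]
21 [  0.1  14.9 -78.8]
24 [  0.2  19.3 -89.4]
27 [  0.2  24.3 -99.8]
30 [   0.2   29.8 -109.9]
33 [   0.3   35.9 -119.7]
36 [   0.3   42.4 -129.2]
39 [   0.3   49.5 -138.3]
42 [   0.4   57.  -147. ]
45 [   0.4   64.9 -155.4]
48 [   0.4   73.3 -163.3]
51 [   0.5   82.1 -170.7]
54 [   0.5   91.2 -177.7]
57 [   0.5  100.7 -184.2]
60 [   0.6  110.6 -190.2]
```

Gripped: the opening reads 11.6 mm on the 12 mm bar. I'll raise along the arc, about 30° first.

Emit:
{"api": "move_arm", "payload": {
  "steps": [
    [0,2,-2,0],
    [0,2,-6,0],
    [0,2,-12,0],
    [0,3,-20,0],
    [0,4,-28,0],
    [0,5,-37,0],
    [0,7,-46,0],
    [0,9,-55,0],
    [0,12,-64,0],
    [0,15,-74,0],
    [0,18,-83,0],
    [0,22,-92,0],
    [0,26,-100,0],
    [0,29,-105,0],
    [0,32,-110,0],
    [0,32,-110,0]
  ]
}}

```text
clock: 15.12
position: [0.4475, 0.2483, 0.3629]
ee_rot: [-2.272, -2.169, 0.004]
force: [-7.0, -0.7, 2.0]
width: 0.126
```

Run:
```python
from h import *
go()
s=arm.observe();R=Ro.from_rotvec(s['ee_rot']).as_matrix()
p=s['position']+R[:,2]*.159;print('grasp',p,s['width']*91.8,s['ft_torque'])
v=p-np.array([.6366,.2386,.094]);print(np.linalg.norm(v),np.degrees(np.arctan2(v[2],np.hypot(v[0],v[1]))))
im=arm.get_image('scene')[:,:,::-1];cv2.imwrite('pics/scene7.png',cv2.resize(im[100:290,300:500],None,fx=3,fy=3))
```

```text
pos [0.4475 0.2483 0.3629] xang 87.34524666032917 force [-7.0366 -0.6679  1.9535] w 0.12564503912818942 t 15.125 q [-0.0703  0.3857 -0.7044  1.8567  0.2913  1.0071 -0.9432]
grasp [0.447  0.2481 0.2039] 11.534214591967789 [-0.1537  1.5064 -0.0281]
0.21930735555696862 30.07046868710892
```

View pics/scene7.png

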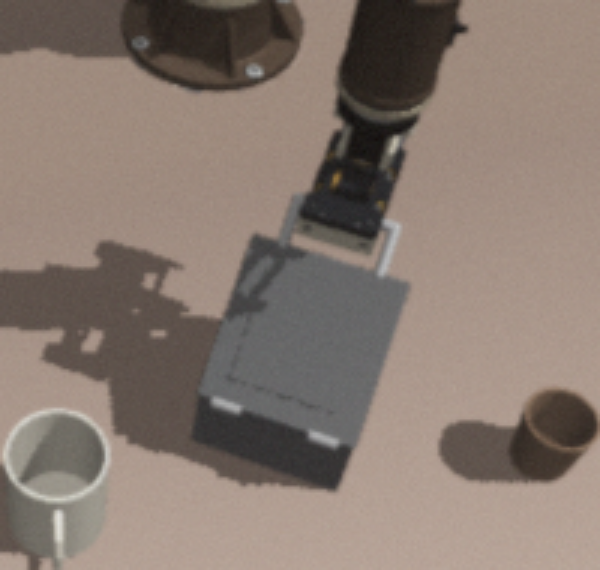

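The lid is rising with the grip, at about 30°. Continue to 60°.

Emit:
{"api": "move_arm", "payload": {
  "steps": [
    [0,1,-5,0],
    [0,4,-10,0],
    [0,9,-16,0],
    [0,15,-23,0],
    [0,21,-30,0],
    [0,28,-37,0],
    [0,35,-44,0],
    [0,43,-51,0],
    [0,51,-58,0],
    [0,58,-64,0],
    [0,66,-70,0],
    [0,72,-75,0],
    [0,77,-78,0],
    [0,79,-80,0],
    [0,79,-80,0],
    [0,79,-80,0]
  ]
}}

```text
clock: 17.18
position: [0.5269, 0.2445, 0.4444]
ee_rot: [2.273, 2.169, -0.001]
force: [-8.7, -4.3, 11.5]
width: 0.118
```

Run:
```python
from h import *
go()
s=arm.observe();R=Ro.from_rotvec(s['ee_rot']).as_matrix()
p=s['position']+R[:,2]*.159;print('grasp',p,s['width']*91.8,s['ft_torque'])
v=p-np.array([.6366,.2386,.094]);print(np.linalg.norm(v),np.degrees(np.arctan2(v[2],np.hypot(v[0],v[1]))))
for n in['scene','side']:
    im=arm.get_image(n)[:,:,::-1];cv2.imwrite(f'pics/{n}8.png',im)
```

```text
pos [0.5269 0.2445 0.4444] xang 87.31101006499958 force [-8.7414 -4.3265 11.4945] w 0.11831894939646942 t 17.175 q [-0.0427  0.4204 -0.6874  1.5838  0.2778  1.2378 -0.826 ]
grasp [0.5268 0.2445 0.2854] 10.861679554595892 [-0.8563  1.8434 -0.068 ]
0.22075784546016905 60.1373903687293
```

View pics/scene8.png

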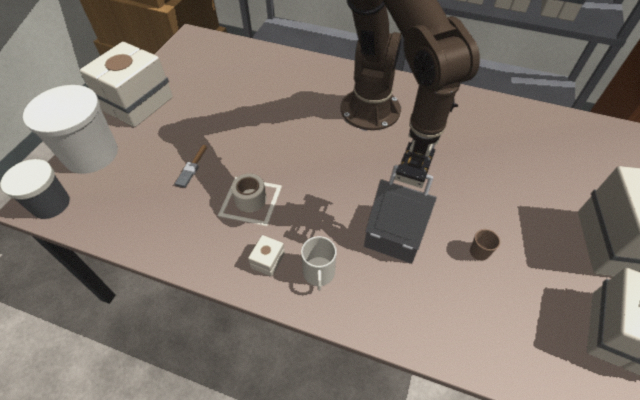

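View pics/side8.png

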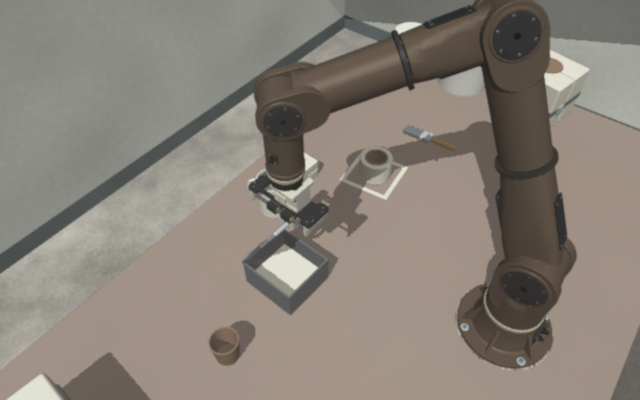

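Run:
```python
from h import *
hin=np.array([.6366,.2386,.094]);y=-.045;f=np.array([-np.cos(y),-np.sin(y),0]);l=np.array([-np.sin(y),np.cos(y),0])
for n in['scene','side']:
    im=cv2.imread(f'pics/{n}8.png');x0,y0=(350,150) if n=='scene' else (230,150)
    c=cv2.resize(im[y0:y0+130,x0:x0+130],None,fx=5,fy=5,interpolation=cv2.INTER_CUBIC)
    for t,col in((55,(255,0,0)),(60,(0,255,0)),(65,(0,0,255))):
        a=np.radians(t)
        for r,w in((.17,.08),(.17,-.08),(.22,.05),(.22,-.05),(0,.08),(0,-.08)):
            q=proj(n,hin+r*(f*np.cos(a)+np.array([0,0,np.sin(a)]))+w*l)
            cv2.circle(c,(int((q[0]-x0+.5)*5),int((q[1]-y0+.5)*5)),3,col,-1)
    cv2.imwrite(f'pics/{n}9.png',c)
```

```text
(no output)
```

View pics/scene9.png

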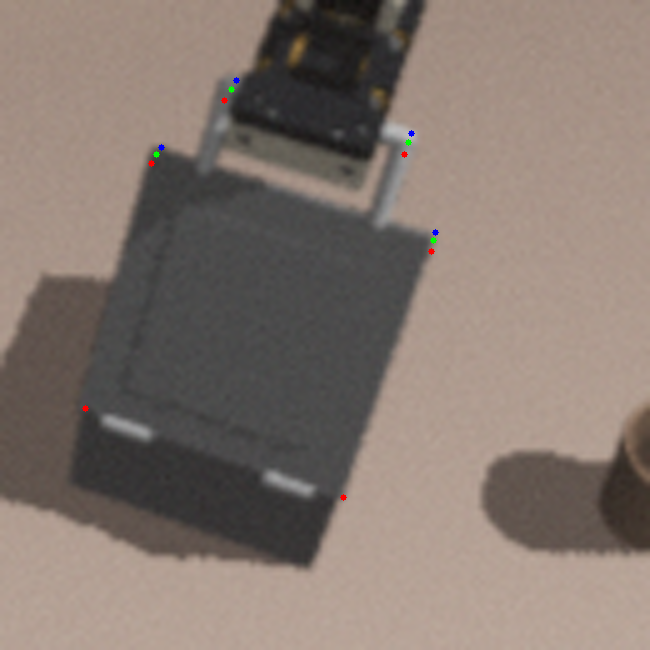

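View pics/side9.png

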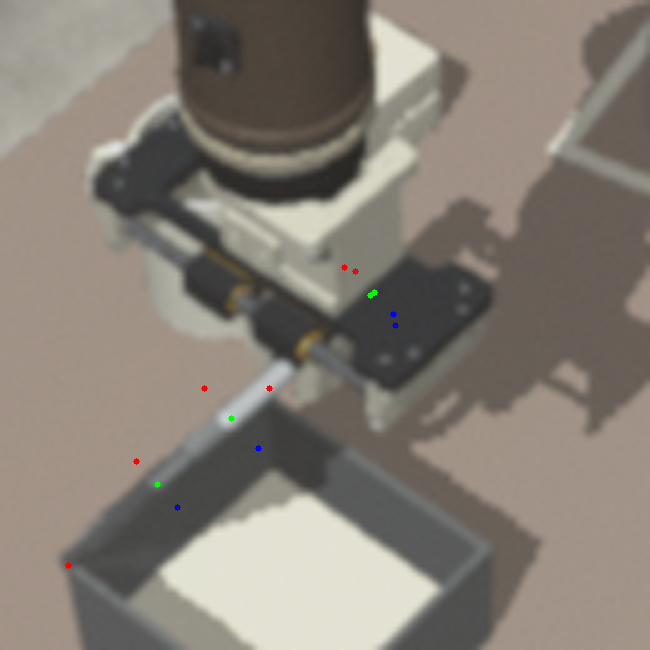

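In the side view the lid is seen nearly edge-on, and it falls on the 60° (green) prediction. I'll relieve the small internal push and hold for a moment to check it stays steady.

Emit:
{"api": "move_arm", "payload": {
  "steps": [
    [0,-0.5,-0.5,0],
    [0,-0.5,-1,0],
    [0,-0.5,-1,0],
    [0,-0.5,-1,0],
    [0,-0.5,-1,0],
    [0,-0.5,-1,0],
    [0,-0.5,-1,0],
    [0,-0.5,-1,0],
    [0,-0.5,-1,0],
    [0,-0.5,-1,0]
  ]
}}

```text
clock: 18.52
position: [0.5267, 0.2445, 0.4444]
ee_rot: [2.273, 2.168, -0.0]
force: [-5.3, -2.4, 6.0]
width: 0.124
```

Run:
```python
from h import *
go()
s=arm.observe();R=Ro.from_rotvec(s['ee_rot']).as_matrix()
p=s['position']+R[:,2]*.159;print('grasp',p,s['width']*91.8,s['dq'])
v=p-np.array([.6366,.2386,.094]);print(np.linalg.norm(v),np.degrees(np.arctan2(v[2],np.hypot(v[0],v[1]))))
im=arm.get_image('side')[:,:,::-1];x0,y0=230,140
cv2.imwrite('pics/side10.png',cv2.resize(im[y0:y0+130,x0:x0+190],None,fx=4,fy=4))
```

```text
pos [0.5267 0.2445 0.4444] xang 87.3031403856563 force [-5.2602 -2.3894  6.0164] w 0.12437655135613106 t 18.525 q [-0.0427  0.4201 -0.6873  1.5843  0.2776  1.2374 -0.8259]
grasp [0.5267 0.2444 0.2854] 11.41776741449283 [-0.0017  0.0001  0.0008 -0.0001 -0.001   0.0014  0.0007]
0.22080727750813817 60.10732155454199
```

View pics/side10.png

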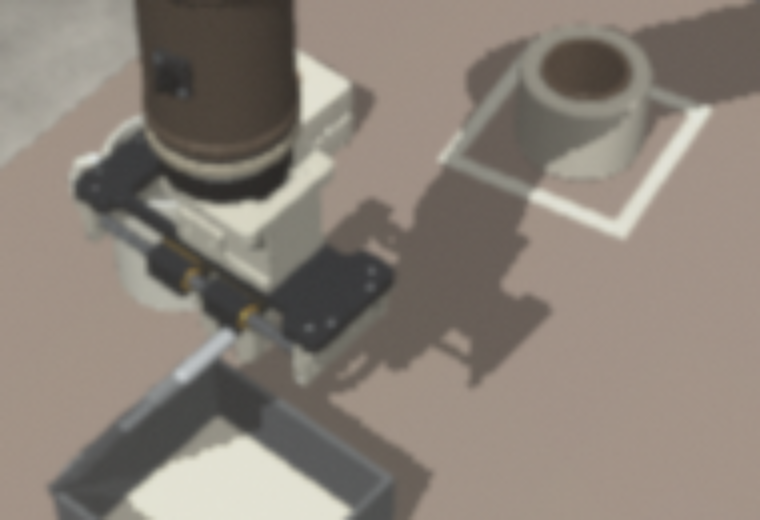

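The lid is steady at about 60° and firmly held, and the mould stands inside the tape in this view too. I'll do one last numeric check, then hand in.

Run:
```python
from h import *
print(onz('side',(587.5/4-.5+230,71.5/4-.5+140),.08))
arm.sign_off()
```

```text
[ 0.5876 -0.2582  0.08  ]
the job is handed in; nothing more can be done
```

The mould stands inside the tape square and the lid is held open at about 60°. I handed the job in at about 18.6 s of the allowed 62 s.

- **Mould:** I pushed it about 0.30 m across the bench, cradled between the part-open fingers, while the box was still shut. Its centre measured (0.590, -0.263) from the scene camera and (0.588, -0.258) from the side camera. The tape centre is about (0.590, -0.263), so it is at most 5 mm off centre, against an 18 mm margin to the inner edge. Part-way through the push the tool felt about 10 N sideways and 5 N upward. I lowered the push point 8 mm as a precaution, and the pictures showed the mould upright and flat.
- **Lid:** I gripped the bar at 20 N (opening 11.4 mm on the 12 mm bar) and raised it along its arc. The arm's pose gives 60.1°, and in the side picture the lid lay on the 60° prediction. It was still steady after a hold of about one second, with about 8 N of residual force at the wrist. The grip was kept on at hand-in.
- **Disagreements:** The two cameras differ by up to 5 mm on the mould and tape positions. The bar looked 2 mm from its computed place when gripped. Neither affects the result.
- **Bystanders:** The path stayed clear of the jug, block mould, clay cup and brush, and they looked unmoved in the last full pictures. I checked them by eye only.

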